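Press a glued kit-box lid home and hold it

ROBOT

A 6-joint arm with a two-finger parallel gripper is mounted at the origin on the work surface. World frame = base frame: x ahead of the robot, y to its left, z up, the work surface at z = 0. Lengths are in m, angles in rad, forces in N, time in s.
With the tool pointing down it reaches from about 0.35 to 0.85 m from the base axis. Payload 8.1 kg.
Tool frame: the origin (TCP) lies on the centre line of the jaws, within the pads' length; the fingertips stand 17 mm ahead of it and the grasp point (between the pads) lies 2 mm behind it; z points along the fingers, y is the line along which they close (so a half turn about z gives the same grasp; the last joint's range is limited). The gripper opens to 93 mm and grips with 3 to 60 N. Pads are 15 mm wide; open, the fingers measure 128 mm over their backs; the gripper's body (75 mm by 188 mm) begins 65 mm behind the grasp point.
Start: joints at [-1.267, 0.13, 1.488, -0, 1.523, -0.085], TCP at [0.227, -0.555, 0.236] pointing down, gripper open.
Joint ranges: [-2.96, 2.96], [-0.89, 2.26], [0.02, 2.5], [-1.34, 4.48], [0, 2.73], [-2.66, 2.66]. Speed limits (rad/s): [2.39, 2.39, 2.79, 3.14, 3.14, 3.14].

INTERFACE

Orientations are given as a rotation vector (axis times angle).
In Python, from plant import status, eyes, robot gives the robot as it stands. The module is installed in compiled form; this text tells all that it offers.
- The arm moves only by the tool servo_tool, never from a script. Its argument "plan" is text: rows parted by semicolons, each of 4 numbers parted by spaces: the shift along the tool's x, y, z in m, then the turn about the tool's z in degrees. A call has 1 to 12 rows; each row is the pose to reach, as a shift and turn from the pose commanded when the call began, along the tool's axes at that moment; what a row does not reach only later rows make up. A row lasts 1/12 s, in which the tool goes at most 41.7 mm and 7.16 degrees, less where a joint would pass 70% of its speed; a pose out of reach is approached as far as the arm can. A call with a gripper value outside its range is refused whole. "grip" is the closure, from -1 (fully open) to 1 (shut), set as the call begins (left out, the last holds). The fingers move at their own pace and stop on an object; "grip_force" is the grip in N (left out, the last holds). Time passes only in rows, so rows that repeat a pose let the fingers close. It gives the time, the measured TCP pose, the force, the opening and the grip force at its end, in the units of the state.
- status.read_state(): the state, without advancing time (a new reading comes with each control period).
- eyes.read_camera(name): name is "side" or "top" or "wrist"; returns a dict with "image" (384x512x3 uint8, blue, green, red), "fovy" (degrees; the focal length in pixels is half the picture's height over the tangent of half this angle, whatever the lens; pixels are square), "cx", "cy" (the principal point, pixels), "world_from_camera" (4x4, takes a point from camera to world coordinates); the wrist camera has in their place "hand_eye" (4x4, takes a point from camera to tool coordinates, whose origin is the TCP and whose axes are the flange's). Camera axes: x right, y down, z forward; pixel columns grow to the right and rows downward; lengths in m; the calibration is good to about 2 mm. The wrist camera is an equidistant fisheye: a pixel r from the principal point sees the ray r / f radians off the axis. A picture is of the moment at which its call begins: read the wrist's pose just before it. There is no depth.
- robot.close_job(): hands the job in; it is judged then, once.
The state is a dict: "t": time; "q": joint angles; "dq": joint speeds; "joint_torque": joint torques, N m; "tool_pos": TCP position; "orientation": TCP orientation; "force": force on the tool from outside, world axes, zero at the start; "wrist_torque": the same for the moment, N m; "opening": finger opening in m; "gripper_force": force on a finger pad.
Only numpy, scipy, OpenCV 4.12 (cv2) and the standard library are available. Lean on these libraries where they do the work, as an engineer would, in place of code of your own. Each camera call takes 0.05 s, during which the arm holds its last target. There are 200 camera calls.

TASK

The plywood box in the hand press has a freshly glued lid standing a few millimetres proud. While the lever is still locked, turn the depth-stop knob to the three-dot mark; then flip the safety catch right back out of the way, and pull the lever's ball handle down until the press comes to its stop and the lid is fully home. Finish still holding the lever down, so that the glue can grab, and leave the other things on the table where they are.

Things in the scene. Friction and masses are not known exactly. Their poses are not given: they have to be found in the camera images.
- press: Bench arbor press, grey cast iron, bolted down, base 230 x 130 mm. Origin: base centre on the table; -x its front (robot side), +y its left, z up. Place and yaw vary. Head: x -52..76, y -32..32 mm, top 235 mm up; the square ram stands 42 mm out of its top at x -30. Depth-stop knob on its left, lever and catch on its right.
- stop_dial (a joint): Black pointer knob on a dark dial plate (94 mm across), rad. Turns clockwise from above, 0 to 1.95; detents at marks of white dots: one dot 0, two 0.65, three 1.30, four 1.95; 0.1 N m to pass, snaps to the nearer mark. White line = pointer end; in the press frame it points 0.975 minus this value, counter-clockwise from +x: dots on the far side, one dot leftmost. Starts in 0 to 0.7.
- dial_grip (a point): On the knob's axis at the height to grip; x axis along the bar to the pointer end, z up. Bar 46 mm long, 13 wide, from 22 mm below (there a disc 42 mm across) to 10 mm above this point. The dial plate, 28 mm below, is level with the head's top. Press frame: (-30, 85, 263) mm. Four stop bolts of different heights sit low on its shaft.
- safety_catch (a joint): Safety catch, a steel drop pawl right of the head, rad. 0: its tooth sits in the notched disc on the lever's hub and locks the lever. Flip it back (tab away from the robot), up to 1.15; it counts as flipped back from 0.6. Stiff pivot (0.06 N m): it stays where it is left.
- catch_tab (a point): Centre of the catch's upright thumb tab: a plate 7 mm thick (x), 24 wide (y), 26 high (z) on a stem 10 x 12 mm, standing clear above the head. It swings back and down, 67 mm from point catch_hinge. Push its front face (-x side) backwards to flip the catch. Built: (27, -42, 287) mm in the press frame.
- catch_hinge (a point): Fixed point on the pivot axis of the catch; the axis is along the press's y.
- press_lever (a joint): Press lever, rad: 0 raised (50 degrees above level, towards the press's front), grows as the ball is pulled forward and down. A return spring lifts it again if let go (4 N at the ball when up, 7 N when down); seating the lid adds about 3 N from about 0.8 on. With the knob at three dots it meets a solid stop at about 1.05, lid home. 1 rad lowers the ram 16 mm.
- lever_ball (a point): Centre of the black ball, 32 mm across, at the end of the lever (steel bar 12 mm thick). It moves on an arc of radius 165 mm about point lever_hinge in the press's x-z plane.
- lever_hinge (a point): Fixed point on the lever's axis, in the plane of the ball's arc; the axis is along the press's y.
- kit_box: Plywood box 70 x 60 x 40 mm with the lid, lying loose in the aluminium nest under the ram. Origin: centre of its underside.
- box_lid (a joint): How far the glued lid stands above its home position, m: 3 to 5 mm at the start, 0 fully home. It stays where it has been pressed to.
- finished_box: Finished plywood box 70 x 60 x 40 mm standing on the table to the right. Leave alone.
- glue_bottle: White glue bottle, 42 mm across, 120 mm high, standing on the table to the left. Leave alone.
- mallet: Small mallet, 220 mm long, lying on the table far left. Leave alone.
- parts_tray: Grey two-compartment parts tray 110 x 150 x 35 mm on the table far right. Leave alone.
Mind the look-alikes: they are no part of the job. What is shaped like the kit_box but turquoise is not meant.

How it is judged:
By the outcome, as a careful person would: the job done as asked, in the order asked, and still so for the second after the job is handed in, while the arm keeps its last pose, push and grip.
It also fails if it takes over 64 s, if anything falls off the work surface, if the arm or the gripper's body presses on something with over 40 N, if the wrist force passes 120 N, or if a joint passes its speed limit or range.

## Working session

There is one attempt and no reset: what is moved stays moved. The work goes in short steps, Python scripts to look and compute and a tool call to move; the robot and the scene stay as the last step left them, time stands still between calls to the robot, and variables do not carry over. Pictures are saved under pics/ and viewed, at most 10 in all, crops included, and the job is handed in when it is done.

Besides the shell and the picture viewer there is one more tool, called after "Request:" by a JSON object that holds its "fn" and its "kwargs", one argument or row to a line. servo_tool: Moves the arm, as the interface text tells. Its arguments: {"type":"object","properties":{"plan":{"type":"string"},"grip":{"type":"number"},"grip_force":{"type":"number"}},"required":["plan"]}

```bash
mkdir -p pics; cat > h.py <<'E'
import numpy as np, cv2
from scipy.spatial.transform import Rotation as R
from plant import status, eyes, robot
def cam(n):
    s=status.read_state(); c=eyes.read_camera(n)
    f=c["image"].shape[0]/2/np.tan(np.radians(c["fovy"])/2)
    if n=="wrist":
        T=np.eye(4);T[:3,:3]=R.from_rotvec(s["orientation"]).as_matrix();T[:3,3]=s["tool_pos"];M=T@c["hand_eye"]
    else: M=c["world_from_camera"]
    return dict(im=c["image"],f=f,cx=c["cx"],cy=c["cy"],M=np.array(M),fish=n=="wrist")
def ray(c,u,v):
    x,y=(u-c["cx"])/c["f"],(v-c["cy"])/c["f"]
    if c["fish"]:
        r=np.hypot(x,y); d=np.array([x/r*np.sin(r),y/r*np.sin(r),np.cos(r)])
    else: d=np.array([x,y,1.])
    d=c["M"][:3,:3]@d; return c["M"][:3,3],d/np.linalg.norm(d)
def plane(c,u,v,z):
    o,d=ray(c,u,v); return o+d*(z-o[2])/d[2]
def tri(a,b):
    (o,d),(p,e)=a,b
    t=np.linalg.lstsq(np.c_[d,-e],p-o,rcond=None)[0]
    A,B=o+d*t[0],p+e*t[1]; return (A+B)/2,np.linalg.norm(A-B)
def proj(c,P):
    q=np.linalg.inv(c["M"])@np.r_[P,1]; x,y,z=q[:3]
    if c["fish"]:
        r=np.hypot(x,y); th=np.arctan2(r,z); return c["cx"]+c["f"]*th*x/r, c["cy"]+c["f"]*th*y/r
    return c["cx"]+c["f"]*x/z, c["cy"]+c["f"]*y/z
E
python3 - <<'E'
from h import *
for n in("top","side","wrist"):
    c=cam(n); cv2.imwrite(f"pics/{n}0.png",cv2.resize(c["im"],(800,600),interpolation=cv2.INTER_CUBIC)); np.save(f"{n}0.npy",c,allow_pickle=True)
    print(n,c["f"],c["cx"],c["cy"],c["M"].round(3).tolist())
s=status.read_state();print(s)
E
```

```text
top 369.74000660816864 257.6119868997915 192.07460782737004 [[-0.003, -0.982, 0.187, 0.398], [-1.0, -0.002, -0.026, 0.014], [0.025, -0.187, -0.982, 1.223], [0.0, 0.0, 0.0, 1.0]]
side 352.0638196226156 254.93380972932434 187.8614814633785 [[-0.945, -0.173, 0.277, 0.26], [-0.326, 0.552, -0.767, 0.847], [-0.02, -0.815, -0.579, 0.832], [0.0, 0.0, 0.0, 1.0]]
wrist 297.3186396354542 249.19260181562174 194.32917396158066 [[0.38, -0.89, -0.251, 0.297], [-0.925, -0.367, -0.1, -0.526], [-0.003, 0.27, -0.963, 0.385], [0.0, 0.0, 0.0, 1.0]]
{'t': 0.15, 'q': array([-1.26739768e+00,  1.31017912e-01,  1.48903936e+00, -1.55483249e-05,
        1.52299734e+00, -8.53894380e-02]), 'dq': array([-0.00092307, -0.00172008, -0.00542828,  0.00046612,  0.00156293,
       -0.00372151]), 'joint_torque': array([ 1.13638951e-03, -5.60477757e+01, -4.92333555e+01,  7.68777402e-02,
        3.05816531e-02, -1.12956050e-04]), 'tool_pos': array([ 0.22733529, -0.55480905,  0.23480473]), 'orientation': array([-3.08099596e+00, -6.06588573e-01,  2.73950256e-04]), 'force': array([ 0.27049677, -0.29454942,  0.27436876]), 'wrist_torque': array([ 0.01199498, -0.04100843,  0.00705116]), 'gripper_force': 0.0, 'opening': 0.09305719038078887}
```

View pics/top0.png

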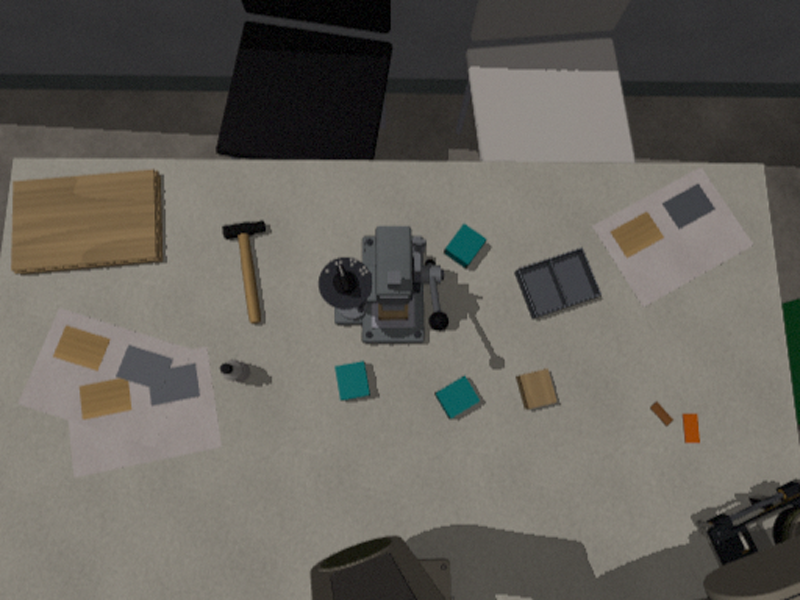

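View pics/side0.png

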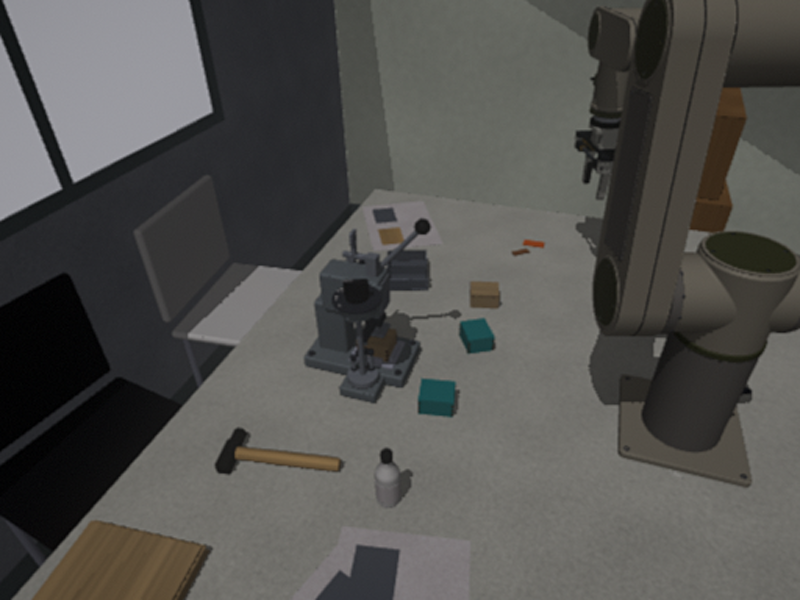

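The top view shows the press at about (395,285), the dial at (345,283) and the ball at (439,321). In the side view the ball is at (422,227) and the knob at (355,292). I'll enlarge both.

```bash
python3 - <<'E'
from h import *
t=np.load("top0.npy",allow_pickle=True).item();s=np.load("side0.npy",allow_pickle=True).item()
a=cv2.resize(t["im"][140:230,195:295],(400,360),interpolation=cv2.INTER_CUBIC)
b=cv2.resize(s["im"][140:260,190:290],(400,480),interpolation=cv2.INTER_CUBIC)
o=np.zeros((480,800,3),np.uint8);o[:360,:400]=a;o[:,400:]=b
cv2.imwrite("pics/crop0.png",np.clip(o*1.7,0,255).astype(np.uint8))
k=1/1.5625
print("ball",tri(ray(t,439*k,321*k),ray(s,422*k,227*k)))
E
```

```text
ball (array([ 0.537532  , -0.06760283,  0.31323616]), np.float64(0.0005211715543315873))
```

View pics/crop0.png

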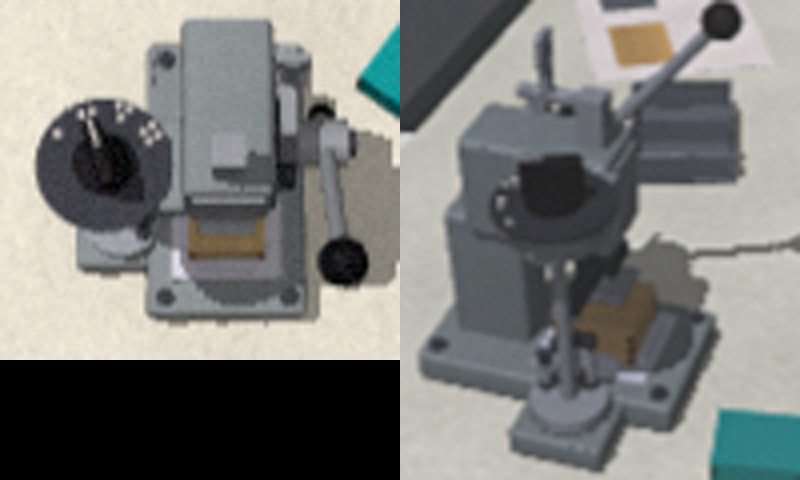

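The crop shows the dial plate centred near top-crop (104,165), with the pointer line ending at (91,120) by the two-dot mark, so the knob is at about 0.65. The base bolts are at (167,60), (166,297) and (290,297). The catch tab is at side-crop (541,45). Next I triangulate the dial and fix the yaw.

```bash
python3 - <<'E'
from h import *
t=np.load("top0.npy",allow_pickle=True).item();s=np.load("side0.npy",allow_pickle=True).item()
T=lambda u,v:(195+(u-1.5)/4,140+(v-1.5)/4); S=lambda u,v:(190+(u-401.5)/4,140+(v-1.5)/4)
P=lambda n,a,b:print(n,*[np.round(x,4) for x in tri(ray(t,*T(*a)),ray(s,*S(*b)))])
P("plate",(104,164),(553,203)); P("ball",(344,261),(721,20)); P("boltFL(front left)",(166,297),(513,363)) 
P("bolt front right",(290,297),(659,394)); P("bolt back left",(167,60),(437,342)); P("tab",(320,105),(541,42)); P("knobtop",(103,158),(553,165))
for z in(.02,.03): print([plane(t,*T(*p),z).round(4) for p in((167,60),(166,297),(290,297))])
for z in(.235,): print("headtop",[plane(t,*T(*p),z).round(4) for p in((186,20),(270,20),(183,194),(272,194))],"plate c,tip",[plane(t,*T(*p),z).round(4) for p in ((104,164),(57,133),(88,114),(123,108),(150,130))],plane(t,*T(91,120),.273),plane(t,*T(98,144),.273))
st=status.read_state();print(R.from_rotvec(st["orientation"]).as_matrix().round(3))
E
```

```text
plate [0.6179 0.0895 0.2337] 0.0001
ball [ 0.5382 -0.0666  0.316 ] 0.0001
boltFL(front left) [0.6054 0.074  0.0628] 0.1209
bolt front right [ 0.5783 -0.05   -0.0729] 0.0247
bolt back left [0.7528 0.0541 0.033 ] 0.0027
tab [ 0.6646 -0.0505  0.281 ] 0.0347
knobtop [0.6154 0.0879 0.2665] 0.0014
[array([0.7554, 0.0541, 0.02  ]), array([0.5541, 0.0534, 0.02  ]), array([ 0.5542, -0.0481,  0.02  ])]
[array([0.7524, 0.0538, 0.03  ]), array([0.5528, 0.0531, 0.03  ]), array([ 0.5529, -0.0476,  0.03  ])]
headtop [array([0.7205, 0.034 , 0.235 ]), array([ 0.7208, -0.0246,  0.235 ]), array([0.5968, 0.0354, 0.235 ]), array([ 0.597 , -0.0253,  0.235 ])] plate c,tip [array([0.6176, 0.0894, 0.235 ]), array([0.6393, 0.1218, 0.235 ]), array([0.6528, 0.1009, 0.235 ]), array([0.6571, 0.077 , 0.235 ]), array([0.6416, 0.0583, 0.235 ])] [0.63889767 0.09551136 0.273     ] [0.62264879 0.0906362  0.273     ]
[[ 0.925  0.379 -0.   ]
 [ 0.379 -0.925  0.001]
 [ 0.    -0.001 -1.   ]]
```

Request:
{"fn": "servo_tool", "kwargs": {
  "plan": "0 0 -0.04 0; 0 0 -0.08 0; 0.016 -0.012 -0.115 0; 0.045 -0.033 -0.14 0; 0.075 -0.055 -0.16 0; 0.107 -0.079 -0.175 0; 0.139 -0.103 -0.18 0; 0.171 -0.127 -0.18 0; 0.203 -0.15 -0.18 0; 0.235 -0.174 -0.18 0; 0.267 -0.198 -0.18 0; 0.3 -0.222 -0.18 0",
  "grip": 0.3
}}

```text
t: 1.15
tool_pos: [0.4213, -0.2342, 0.4156]
orientation: [3.082, 0.606, 0.0]
force: [0.8, 0.5, -0.7]
opening: 0.0324
gripper_force: 0.0
```

Request:
{"fn": "servo_tool", "kwargs": {
  "plan": "0.032 -0.024 0 0; 0.064 -0.047 0 0; 0.096 -0.071 0 0; 0.128 -0.095 0 0; 0.16 -0.118 0 0; 0.192 -0.142 0 0; 0.224 -0.165 0 0; 0.256 -0.189 0 0; 0.282 -0.209 0 2; 0.3 -0.222 0 4; 0.306 -0.226 0 4; 0.306 -0.226 0 4"
}}

```text
t: 2.15
tool_pos: [0.6187, 0.0907, 0.4143]
orientation: [-3.101, -0.504, 0.003]
force: [-0.0, -0.1, 0.2]
opening: 0.0325
gripper_force: 0.0
```

```bash
python3 - <<'E'
from h import *
s=status.read_state();print(s["t"],s["tool_pos"],R.from_rotvec(s["orientation"]).as_matrix().round(3).tolist(),s["force"],s["opening"])
c=cam("wrist");np.save("wrist1.npy",c,allow_pickle=True)
for P in ((.618,.089,.235),(.618,.089,.273),(.675,-.038,.287),(.538,-.067,.316)): print(proj(c,P))
cv2.imwrite("pics/w1.png",np.clip(cv2.resize(c["im"],(800,600))*1.5,0,255).astype(np.uint8))
E
```

```text
2.15 [0.61871889 0.09065134 0.41431579] [[0.949, 0.316, -0.002], [0.316, -0.949, 0.0], [-0.002, -0.001, -1.0]] [-0.00592452 -0.06076949  0.17418561] 0.032523537375175215
(np.float64(251.63415108152117), np.float64(180.27344714207726))
(np.float64(251.8606513663732), np.float64(188.76220198971922))
(np.float64(386.23917587700487), np.float64(179.78149454483625))
(np.float64(362.9680668309634), np.float64(309.5532344704775))
```

View pics/w1.png

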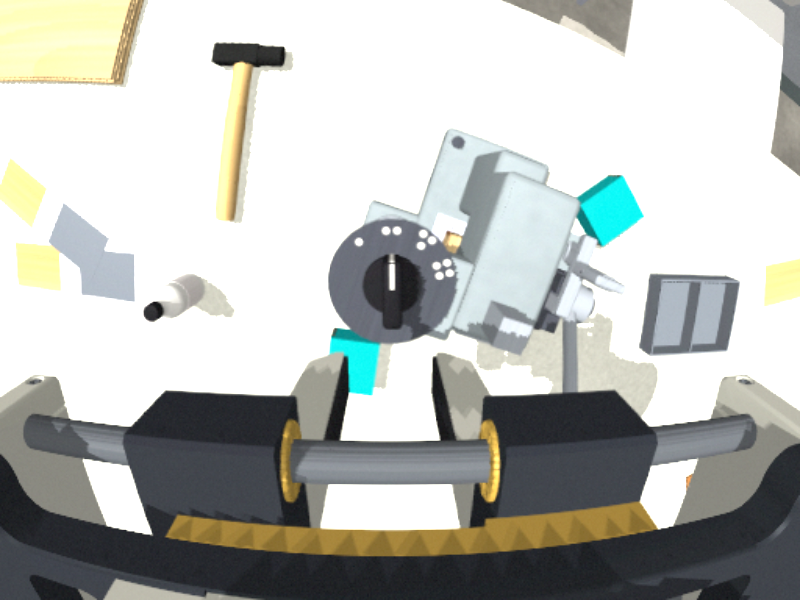

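The wrist view confirms the dial plate centre at (393,281), where I predicted it. The pointer sits at two dots and the bar lies along the tool's x axis, so I descend and grip.

Request:
{"fn": "servo_tool", "kwargs": {
  "plan": "-0.001 0.001 0.038 0; -0.001 0.001 0.076 0; -0.001 0.001 0.11 0; -0.001 0.001 0.135 0; -0.001 0.001 0.147 0; -0.001 0.001 0.152 0; -0.001 0.001 0.152 0"
}}

```text
t: 2.78
tool_pos: [0.6174, 0.0868, 0.2636]
orientation: [3.102, 0.498, -0.001]
force: [0.2, 0.6, 0.1]
opening: 0.0328
gripper_force: 0.0
```

Request:
{"fn": "servo_tool", "kwargs": {
  "plan": "0 0 0 0; 0 0 0 0; 0 0 0 0; 0 0 0 0; 0 0 0 0",
  "grip": 1,
  "grip_force": 25
}}

```text
t: 3.2
tool_pos: [0.6184, 0.0894, 0.266]
orientation: [-3.1, -0.501, -0.005]
force: [-1.3, 5.2, 5.0]
opening: 0.0126
gripper_force: 25.0
```

Request:
{"fn": "servo_tool", "kwargs": {
  "plan": "0 0 0 6; 0 0 0 12; 0 0 0 18; 0 0 0 24; 0 0 0 30; 0 0 0 35; 0 0 0 38; 0 0 0 38; 0 0 0 38"
}}

```text
t: 3.95
tool_pos: [0.6182, 0.0889, 0.266]
orientation: [-3.094, 0.536, -0.004]
force: [-2.7, 3.8, 5.1]
opening: 0.0132
gripper_force: 24.9
```

```bash
python3 - <<'E'
from h import *
s=status.read_state();print(s["t"],s["tool_pos"],R.from_rotvec(s["orientation"]).as_matrix().round(3).tolist(),s["force"],s["wrist_torque"],s["opening"],s["q"])
E
```

```text
3.95 [0.61824329 0.08891874 0.2659876 ] [[0.942, -0.337, 0.003], [-0.337, -0.942, 0.001], [0.002, -0.002, -1.0]] [-2.7171559   3.79725509  5.09422235] [0.55499115 0.53723095 0.13096699] 0.013152777948528968 [6.00406476e-02 1.83608199e-01 1.37446247e+00 1.27923319e-03
 1.58092503e+00 1.97425830e+00]
```

Request:
{"fn": "servo_tool", "kwargs": {
  "plan": "0 0 0 0; 0 0 0 0; 0 0 0 0; 0 0 -0.02 0; 0 0 -0.06 0; 0 0 -0.1 0; 0 0 -0.13 0; 0 0 -0.15 0; 0 0 -0.15 0",
  "grip": 0.3
}}

```text
t: 4.7
tool_pos: [0.619, 0.0876, 0.4204]
orientation: [-3.093, 0.538, -0.014]
force: [1.1, 0.7, 0.8]
opening: 0.0327
gripper_force: 0.0
```

```bash
python3 - <<'E'
from h import *
s=status.read_state();print(s["t"],s["tool_pos"],R.from_rotvec(s["orientation"]).as_matrix().round(3).tolist(),s["force"],s["opening"])
c=cam("wrist");np.save("wrist2.npy",c,allow_pickle=True)
for P in ((.618,.089,.235),(.618,.089,.273),(.675,-.038,.287),(.675,-.038,.300),(.538,-.067,.316)): print(np.array(proj(c,P))*1.5625)
cv2.imwrite("pics/w2.png",np.clip(cv2.resize(c["im"],(800,600))*1.5,0,255).astype(np.uint8))
E
```

```text
4.7 [0.61903949 0.08763593 0.42037003] [[0.941, -0.338, 0.009], [-0.338, -0.941, 0.0], [0.009, -0.003, -1.0]] [1.06172858 0.70023524 0.75203792] 0.032744560051600285
[390.46697149 281.55432859]
[390.33925329 293.98816569]
[550.60214891 150.88171778]
[557.63649627 149.82348268]
[653.89145575 344.76254316]
```

View pics/w2.png

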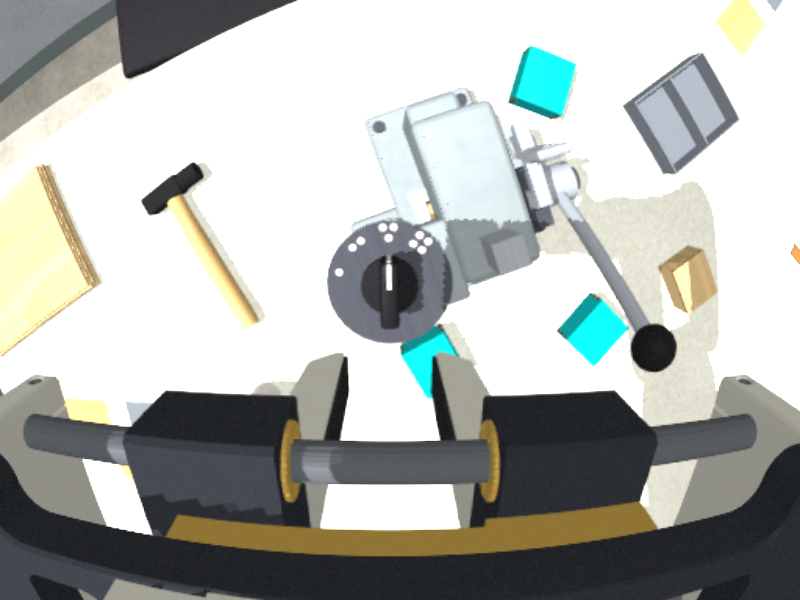

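The pointer is now at the three dots. The catch tab shows at (553,152) and the ball at (653,348), both as predicted. I move in front of the tab with the fingers closed.

Request:
{"fn": "servo_tool", "kwargs": {
  "plan": "0.013 0.023 0 -4; 0.026 0.046 0 -8; 0.04 0.072 0.01 -12; 0.053 0.095 0.025 -16; 0.061 0.109 0.045 -20; 0.063 0.113 0.06 -20; 0.063 0.113 0.06 -20; 0.063 0.113 0.06 -20",
  "grip": 1,
  "grip_force": 20
}}

```text
t: 5.42
tool_pos: [0.6379, -0.04, 0.3509]
orientation: [-3.141, -0.005, 0.008]
force: [-0.1, 0.7, 0.2]
opening: 0.0006
gripper_force: 0.0
```

```bash
python3 - <<'E'
from h import *
s=status.read_state();print(s["t"],s["tool_pos"],R.from_rotvec(s["orientation"]).as_matrix().round(3).tolist(),s["force"],s["opening"])
c=cam("wrist");np.save("wrist3.npy",c,allow_pickle=True)
for P in ((.675,-.038,.287),(.6715,-.026,.300),(.6715,-.05,.300)): print(np.array(proj(c,P))*1.5625)
cv2.imwrite("pics/w3.png",np.clip(cv2.resize(c["im"],(800,600))*1.5,0,255).astype(np.uint8))
E
```

```text
5.4167 [ 0.63792367 -0.03995948  0.35094353] [[1.0, 0.003, -0.005], [0.003, -1.0, 0.001], [-0.005, -0.001, -1.0]] [-0.14764044  0.72549087  0.15875618] 0.0005630585209007765
[388.09421953 256.65607367]
[360.80239853 269.56896414]
[415.05922847 269.81771614]
```

View pics/w3.png

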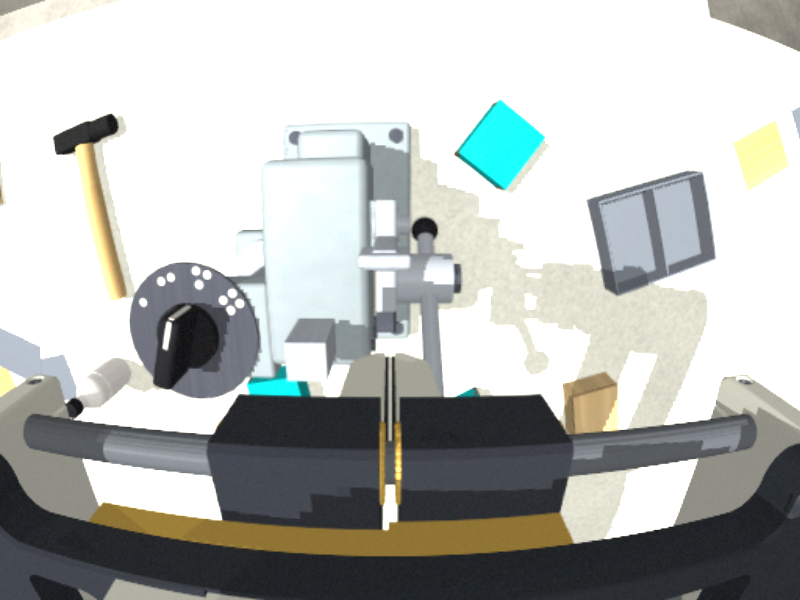

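The tab shows at (360–410, 250–268), as predicted, with the fingertips in front of it. I go down and push it over.

Request:
{"fn": "servo_tool", "kwargs": {
  "plan": "0 0 0.03 0; 0 0 0.049 0; 0.005 0 0.049 0; 0.02 0 0.049 0; 0.034 0 0.05 0; 0.047 0 0.052 0; 0.058 0 0.056 0; 0.068 0 0.062 0; 0.077 0 0.07 0; 0.083 0 0.077 0; 0.085 0 0.08 0; 0.085 0 0.08 0"
}}

```text
t: 6.47
tool_pos: [0.7245, -0.0389, 0.2739]
orientation: [-3.141, -0.009, -0.001]
force: [0.1, -0.4, -0.4]
opening: 0.0005
gripper_force: 0.1
```

Request:
{"fn": "servo_tool", "kwargs": {
  "plan": "-0.01 0 -0.02 0; -0.02 0 -0.05 0; -0.04 0 -0.08 0; -0.06 0 -0.1 0; -0.08 0 -0.1 0; -0.08 0 -0.1 0; -0.08 0 -0.1 0"
}}

```text
t: 7.05
tool_pos: [0.6433, -0.0397, 0.3753]
orientation: [3.141, 0.007, 0.003]
force: [-0.1, -0.0, -0.7]
opening: 0.0004
gripper_force: 0.0
```

```bash
python3 - <<'E'
from h import *
s=status.read_state();print(s["t"],s["tool_pos"],R.from_rotvec(s["orientation"]).as_matrix().round(3).tolist(),s["force"],s["opening"])
c=cam("wrist");np.save("wrist4.npy",c,allow_pickle=True)
for a in(0,.6,.9,1.1): print(a,np.array(proj(c,(.675+.08*np.sin(a),-.038,.22+.08*np.cos(a))))*1.5625)
print(np.array(proj(c,(.538,-.067,.316)))*1.5625)
t=cam("top")["im"][140:230,195:295]
o=np.zeros((600,800,3),np.uint8); o[:,:]=cv2.resize(c["im"],(800,600)); o[330:600,500:800]=cv2.resize(t,(300,270),interpolation=cv2.INTER_CUBIC)
cv2.imwrite("pics/w4.png",np.clip(o*1.5,0,255).astype(np.uint8))
E
```

```text
7.05 [ 0.64331355 -0.03972214  0.37531681] [[1.0, 0.005, 0.002], [0.005, -1.0, -0.0], [0.002, 0.0, -1.0]] [-0.14382336 -0.0208619  -0.74948526] 0.00037985093586596647
0 [388.54169879 264.27267043]
0.6 [389.08958235 172.72170751]
0.9 [389.31460818 141.35545358]
1.1 [389.42343622 128.38338974]
[437.41984612 505.74416276]
```

View pics/w4.png

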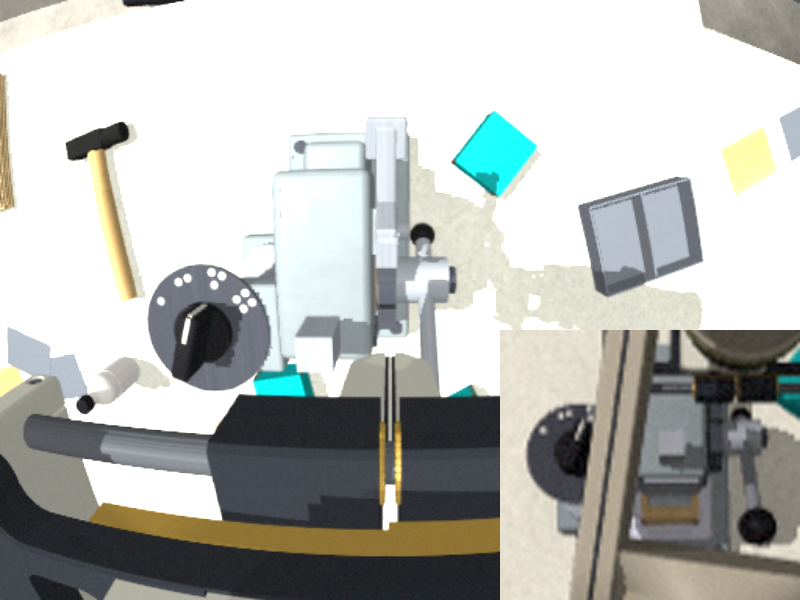

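The tab end now shows at (387,118), which is about 1.15, so the catch is fully flipped back. The pointer still reads three dots. Next is the ball.

Request:
{"fn": "servo_tool", "kwargs": {
  "plan": "-0.03 0.008 -0.02 0; -0.06 0.016 -0.035 0; -0.09 0.023 -0.035 0; -0.105 0.027 -0.02 0; -0.105 0.027 0.01 0; -0.105 0.027 0.04 0; -0.105 0.027 0.055 0; -0.105 0.027 0.061 0; -0.105 0.027 0.061 0",
  "grip": -0.1
}}

```text
t: 7.9
tool_pos: [0.5385, -0.0671, 0.3101]
orientation: [-3.141, -0.008, 0.007]
force: [0.4, -0.6, -1.6]
opening: 0.0504
gripper_force: 0.0
```

Request:
{"fn": "servo_tool", "kwargs": {
  "plan": "0 0 0 0; 0 0 0 0; 0 0 0 0; 0 0 0 0; 0 0 0 0",
  "grip": 1,
  "grip_force": 40
}}

```text
t: 8.32
tool_pos: [0.5399, -0.0665, 0.3142]
orientation: [-3.141, -0.009, -0.004]
force: [1.5, 5.1, 3.0]
opening: 0.0307
gripper_force: 40.0
```

Request:
{"fn": "servo_tool", "kwargs": {
  "plan": "-0.007 0 0.006 0; -0.013 0 0.012 0; -0.024 0 0.025 0; -0.034 0 0.039 0; -0.042 0 0.054 0; -0.049 0 0.07 0; -0.054 0 0.086 0; -0.057 0 0.103 0; -0.059 0 0.115 0; -0.059 0 0.12 0; -0.059 0 0.12 0"
}}

```text
t: 9.23
tool_pos: [0.48, -0.0669, 0.1926]
orientation: [-3.14, -0.008, -0.0]
force: [-3.7, 5.6, 5.6]
opening: 0.0303
gripper_force: 40.0
```

```bash
python3 - <<'E'
from h import *
s=status.read_state();print(s["t"],s["tool_pos"],R.from_rotvec(s["orientation"]).as_matrix().round(3).tolist(),s["force"],s["opening"])
E
```

```text
9.2333 [ 0.4800421  -0.06688017  0.19256074] [[1.0, 0.005, 0.0], [0.005, -1.0, 0.001], [0.0, -0.001, -1.0]] [-3.66656027  5.5914714   5.55671812] 0.03033269917691743
```

Request:
{"fn": "servo_tool", "kwargs": {
  "plan": "0 0 0.006 0; 0 0 0.012 0; 0 0 0.018 0; 0.001 0 0.023 0; 0.001 0 0.027 0; 0.002 0 0.03 0; 0.002 0 0.032 0; 0.002 0 0.032 0; 0.002 0 0.032 0"
}}

```text
t: 9.98
tool_pos: [0.4824, -0.0669, 0.162]
orientation: [-3.14, -0.008, -0.001]
force: [-4.1, 6.2, 7.3]
opening: 0.0302
gripper_force: 40.0
```

Request:
{"fn": "servo_tool", "kwargs": {
  "plan": "0 0 0.002 0; 0 0 0.004 0; 0 0 0.004 0; 0 0 0.004 0"
}}

```text
t: 10.32
tool_pos: [0.483, -0.0669, 0.1583]
orientation: [-3.141, -0.008, -0.003]
force: [-3.9, 6.6, 7.7]
opening: 0.0306
gripper_force: 40.0
```

Request:
{"fn": "servo_tool", "kwargs": {
  "plan": "0 0 0.002 0; 0 0 0.003 0; 0 0 0.003 0; 0 0 0.003 0"
}}

```text
t: 10.65
tool_pos: [0.4834, -0.0669, 0.1557]
orientation: [-3.141, -0.008, -0.005]
force: [-1.6, 8.3, 9.0]
opening: 0.0304
gripper_force: 40.0
```

Request:
{"fn": "servo_tool", "kwargs": {
  "plan": "0 0 0.002 0; 0 0 0.003 0; 0 0 0.003 0; 0 0 0.003 0"
}}

```text
t: 10.98
tool_pos: [0.4839, -0.0669, 0.1531]
orientation: [-3.141, -0.008, -0.006]
force: [-0.5, 7.2, 9.8]
opening: 0.0302
gripper_force: 40.0
```

Request:
{"fn": "servo_tool", "kwargs": {
  "plan": "0 0 0.002 0; 0 0 0.003 0; 0 0 0.003 0; 0 0 0.003 0"
}}

```text
t: 11.32
tool_pos: [0.4843, -0.0669, 0.1507]
orientation: [-3.141, -0.008, -0.008]
force: [-1.2, 8.8, 13.0]
opening: 0.0303
gripper_force: 40.0
```

Request:
{"fn": "servo_tool", "kwargs": {
  "plan": "0 0 0.002 0; 0 0 0.003 0; 0 0 0.003 0; 0 0 0.003 0"
}}

```text
t: 11.65
tool_pos: [0.4848, -0.0669, 0.1483]
orientation: [-3.141, -0.009, -0.01]
force: [-1.1, 8.3, 14.7]
opening: 0.0309
gripper_force: 40.0
```

```bash
python3 - <<'E'
from h import *
w=cam("wrist");s=cam("side");t=cam("top")
np.save("side5.npy",s,allow_pickle=True)
a=cv2.resize(s["im"][140:260,180:310],(520,480),interpolation=cv2.INTER_CUBIC)
b=cv2.resize(w["im"][150:384,180:340],(280,410),interpolation=cv2.INTER_CUBIC)
o=np.zeros((480,800,3),np.uint8);o[:,:520]=a;o[:410,520:]=b
cv2.imwrite("pics/e5.png",np.clip(o*1.7,0,255).astype(np.uint8))
q=status.read_state();print(q["t"],q["tool_pos"],q["force"],q["wrist_torque"])
for e in(-8,-10.2,-13):
    e=np.radians(e);P=(.645-.165*np.cos(e),-.067,.1896+.165*np.sin(e));u,v=proj(s,P);print(P,(u-180)*4,(v-140)*4,"w",np.array(proj(w,P))*1.75-[180*1.75-520,150*1.75])
E
```

```text
11.8 [ 0.4847401  -0.06687466  0.1482737 ] [-0.9921028   8.49057879 14.55304377] [ 1.45870685 -0.04197099  0.01081105]
(np.float64(0.48160576865764093), -0.067, np.float64(0.1666364383415892)) 425.2949433752558 190.43547574966772 w [644.89239402 212.16916886]
(np.float64(0.48260772468507507), -0.067, np.float64(0.16038101784726874)) 423.86670403021435 196.46697044849623 w [644.82622036 198.98816971]
(np.float64(0.4842289393104362), -0.067, np.float64(0.15248307603326228)) 421.65672211374067 203.9478745483757 w [644.7571111  182.48851635]
```

View pics/e5.png

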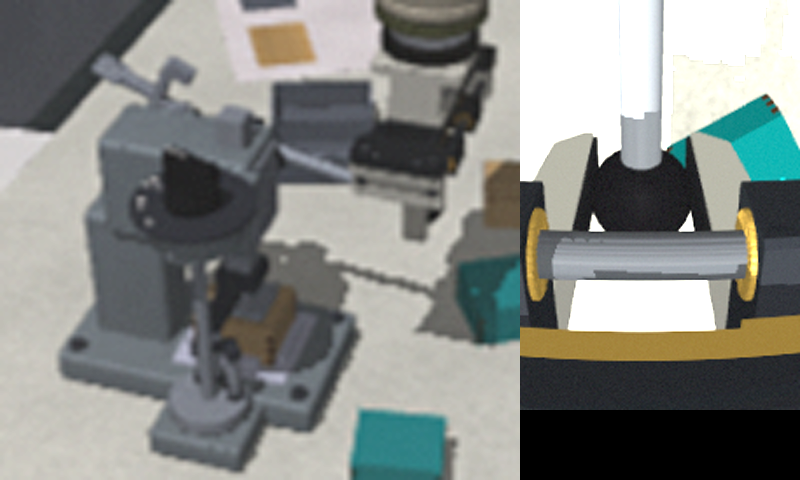

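The side view shows the lever slightly below level and the catch still back. In the wrist crop the ball is near (642,195), which fits about -10.5°, so the lever is at its stop and the pads have slid a little. I'll measure the ball more exactly to confirm.

```bash
python3 - <<'E'
from h import *
w=cam("wrist"); g=w["im"].max(2).astype(int)
for v in range(228,290,3): print(v,g[v,218:286:2].tolist())
for e in(-8,-10.2,-12,-14):
    e=np.radians(e);P=np.array((.645-.165*np.cos(e),-.067,.1896+.165*np.sin(e)));print(np.degrees(e),np.array(proj(w,P)), "edges", proj(w,P+[0,.016,0]),proj(w,P-[0,.016,0]),"top",proj(w,P+[.016*np.cos(.5),0,.016*np.sin(.5)]))
E
```

```text
228 [110, 109, 77, 150, 234, 242, 237, 232, 227, 218, 92, 102, 106, 107, 108, 111, 112, 107, 107, 104, 101, 105, 232, 235, 154, 151, 150, 141, 106, 30, 104, 112, 111, 111]
231 [111, 102, 26, 112, 236, 238, 235, 232, 228, 222, 94, 104, 108, 107, 109, 111, 112, 108, 105, 104, 99, 122, 236, 237, 153, 124, 82, 83, 66, 24, 85, 110, 109, 111]
234 [110, 64, 24, 108, 231, 235, 235, 238, 236, 229, 95, 105, 105, 106, 108, 112, 111, 106, 105, 105, 102, 111, 224, 72, 45, 84, 81, 82, 63, 23, 46, 109, 111, 110]
237 [110, 23, 21, 103, 235, 236, 238, 190, 16, 22, 94, 103, 108, 107, 106, 112, 110, 109, 104, 106, 100, 78, 20, 21, 65, 83, 83, 82, 61, 17, 24, 101, 110, 112]
240 [102, 24, 21, 63, 234, 176, 17, 18, 21, 19, 91, 101, 107, 107, 109, 111, 111, 107, 105, 105, 99, 74, 19, 20, 17, 26, 70, 81, 58, 16, 18, 87, 110, 111]
243 [54, 18, 22, 43, 148, 17, 20, 16, 20, 22, 41, 102, 105, 106, 108, 111, 112, 106, 105, 104, 91, 32, 24, 18, 17, 20, 17, 58, 57, 20, 23, 40, 111, 110]
246 [38, 24, 23, 13, 18, 15, 21, 21, 20, 20, 18, 21, 28, 56, 73, 83, 82, 75, 56, 24, 22, 20, 21, 20, 19, 20, 22, 18, 24, 21, 22, 
[... 2258 characters left out ...]
263.65784158] edges (np.float64(221.15788583896418), np.float64(263.2589235986461)) (np.float64(281.5757107404221), np.float64(263.5842379922302)) top (np.float64(251.73894589619175), np.float64(245.97647441219684))
-12.000000000000002 [251.36403704 257.57869653] edges (np.float64(221.91851433894044), np.float64(257.2111193421292)) (np.float64(280.7627923152154), np.float64(257.53660103103493)) top (np.float64(251.6967055285287), np.float64(239.84967257172698))
-14.0 [251.33745327 250.90325384] edges (np.float64(222.7113094525008), np.float64(250.56715656481748)) (np.float64(279.920340030204), np.float64(250.89236659115954)) top (np.float64(251.65565337206664), np.float64(233.1349767685129))
```

Request:
{"fn": "servo_tool", "kwargs": {
  "plan": "0 0 0 0; 0 0 0.001 0; 0 0 0.001 0; 0 0 0.001 0; 0 0 0.001 0; 0 0 0.001 0; 0 0 0.001 0; 0 0 0.001 0; 0 0 0.001 0; 0 0 0.001 0; 0 0 0.001 0; 0 0 0.001 0",
  "grip_force": 55
}}

```text
t: 12.85
tool_pos: [0.4849, -0.0669, 0.1476]
orientation: [-3.141, -0.008, -0.01]
force: [-1.3, 8.7, 15.9]
opening: 0.03
gripper_force: 55.0
```

```bash
python3 - <<'E'
from h import *
w=cam("wrist"); g=w["im"].max(2).astype(int); print(w["M"][:3,3])
for v in (240,243,246,270,273,276,279): r=np.where(g[v,222:280]<32)[0]+222; print(v,r.min(),r.max())
P=np.array((.483,-.067,.1585));print(proj(w,P)); q=status.read_state();print(q["tool_pos"],q["force"],q["gripper_force"])
E
```

```text
[ 0.55881473 -0.06562677  0.29856196]
240 222 278
243 222 279
246 222 279
270 222 279
273 224 279
276 225 279
279 227 279
(np.float64(251.3751989519176), np.float64(262.2411655923881))
[ 0.48491348 -0.06686257  0.14755625] [-1.20431628  9.54036182 16.63585283] 55.005356669425964
```

```bash
python3 -c "
from plant import robot
print(robot.close_job())"
```

```text
the job is handed in; nothing more can be done
None
```

The job is handed in: the knob is at three dots, the catch is flipped fully back, and the arm is still holding the lever at its stop (about 1.06 rad, 16 N). I took the lid to be home from the lever reaching that stop, without measuring the lid itself.

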